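# Fit the coffee grinder's bayonet lid and hold it at pulse

## Task

The coffee scoop has been left lying across the open mouth of the little grinder: lay it in the wooden tray. Then fit the grinder's lid, dropping its two lugs through the notches in the collar, and twist it clockwise against its spring to the pulse mark, 30 degrees round and halfway to the lock, without letting it click on into lock. Finish still gripping the lid and holding it there at pulse, and leave the mug, the canister and the earbud case where they stand.

Things in the scene. Friction and masses are not known exactly. Their poses are not given: they have to be found in the camera images.
- grinder: White cordless coffee grinder, upright, fixed to the desk by its suction foot: round, 104 mm in diameter (107 mm near the foot), 120 mm tall, mouth open. Origin: centre of its underside, z up. Raised black marks outside its collar, on two opposite sides: a dot at each notch (open), a tall rib 30 degrees clockwise of it seen from above (pulse), a square at 60 degrees (lock).
- grinder_mouth (a point): Centre of the grinder's mouth, at the top of the rim, 120 mm above the desk. The collar's lip is 8 mm thick with a bore of 84 mm. Below it a channel, 9.5 mm high, reaches 48.5 mm from the axis, and below that a steel cup of 82 mm bore with its floor 49 mm below the rim. Plastic on plastic slides easily.
- notch (a point): Middle of one of the two notches cut in the collar's lip for the lid's lugs, at the rim's top, 45 mm from the axis on the grinder's +x side; the other is opposite at -x. Each is 17 mm wide and reaches 48.5 mm from the axis.
- pulse_mark (a point): The raised rib (3 mm wide) outside the collar that marks pulse, 30 degrees (0.52 rad) clockwise of the +x notch; one like it is opposite. At pulse the lid's pointers stand over these ribs.
- lid: Black lid with a white finger bar, 70 mm tall, about 0.12 kg, upright on the desk. Origin: centre of its underside, z up. Spigot 80 mm in diameter, 16 mm high, with two lugs at its foot; flange 102 mm in diameter, 16 to 20 mm up, that rests on the grinder's rim; dome to 40 mm up; the bar on top along its x. Home, its origin is 104 mm above the grinder's, on the same axis, with 2 mm of lift play once turned.
- lid_bar (a point): Where to grip the lid: middle of its straight finger bar, 60 mm above its underside. The bar runs along the lid's x, 64 mm long, 14 mm thick, 40 to 70 mm up; grip it across its thickness. A small white pointer lies on the flange beyond each end of the bar, above the lugs.
- lug (a point): Tip of one of the lid's two lugs, 46.5 mm from its axis along the lid's +x (the other along -x), 12 mm wide, 0 to 6 mm up. The lid drops home when its x lines up with the grinder's x within about 3 degrees, either way round (half a turn makes no difference). It then turns clockwise only (yaw decreasing): pulse 0.52 rad on, lock 1.05 rad on.
- pulse_ring (a joint): Angle (rad) of the sprung switch ring in the collar: 0 at rest, growing clockwise. The lugs push it after about 0.05 rad of free play, so it reads about 0.47 with the lid at pulse. Its spring (0.04 N m at rest, 0.13 N m at pulse) drives the lid back when let go. From about 0.6 two sprung balls make the turn stiffer, past which it clicks into lock at about 0.93.
- scoop: Steel coffee scoop, 180 mm long, 50 g, lying level across the grinder's mouth. Origin: on the underside of its handle; z up, x towards the bowl. Handle 12 mm wide, 8 mm thick, x = -85 to +57 mm. Bowl 40 mm in diameter at x = +75 mm, hanging outside the grinder, rim level with the handle's top, bottom 16 mm below the handle's underside. Centre of mass near x = +15 mm.
- scoop_tail (a point): Point in the handle 2 mm from its free end (scoop x = -83 mm).
- scoop_bowl (a point): Centre of the scoop's bowl, level with the handle (scoop x = +75 mm).
- tray: Low wooden tray, fixed to the desk, 240 mm long (its x) by 120 mm wide (its y) and 16 mm tall, walls and floor 6 mm thick. Origin: centre of its underside.
- mug: White mug, 82 mm in diameter and 92 mm tall, handle towards its +y. Origin: centre of its underside. To be left alone.
- canister: Steel coffee canister with a wooden lid, 84 mm in diameter, 115 mm tall. Origin: centre of its underside. To be left alone.
- buds_case: White earbud case, 62 by 46 by 24 mm. Origin: centre of its underside. To be left alone.
There are look-alikes about, which are no part of the job. Leave any pink or yellow look-alike of the lid alone. What is shaped like the scoop but purple is not meant.

How it is judged (in metres and radians):
On the way, in this order (a step that is already met when the one before it is completed fails the run):
1. the scoop lies in the tray, let go (x of scoop_tail in the frame of tray between -0.115 and 0.115 m and y of scoop_tail in the frame of tray between -0.055 and 0.055 m and z of scoop_tail in the frame of tray below 0.017 m and x of scoop_bowl in the frame of tray between -0.1 and 0.1 m and y of scoop_bowl in the frame of tray between -0.04 and 0.04 m and z of scoop_bowl in the frame of tray below 0.033 m and contact force between scoop and tray above 0.05 N and contact force between scoop and the fingers below 0.01 N and linear speed of scoop below 0.05 m/s), for 0.3 s.
2. the lid's lugs are down through the notches and the lid is home on the collar, not yet twisted (horizontal distance between lid and grinder below 0.005 m and z of lid in the frame of grinder between 0.1 and 0.1075 m and angle between lid's own z axis and vertical below 0.08 rad and angle between the x axis of lid and the x axis of grinder, either way round below 0.2 rad), for 0.1 s.
At the end, for the whole second after the job is handed in: The scoop lies in the tray, bowl and handle end on its floor, let go. The lid is home (axis within 5 mm, at most 3.5 mm above its seat, tilted under 0.08 rad), 0.38 to 0.66 rad clockwise of open, ring pushed past 0.3 rad, still, gripped by the fingers (all of step 1 and horizontal distance between lid and grinder below 0.005 m and z of lid in the frame of grinder between 0.1 and 0.1075 m and angle between lid's own z axis and vertical below 0.08 rad and angle between the x axis of lid and the x axis of grinder, either way round between 0.38 and 0.66 rad and value of joint pulse_ring above 0.3 rad and angular speed of lid below 0.2 rad/s and contact force between lid and the fingers above 1 N); the arm keeps its last pose, push and grip.
It fails at once if the lid is twisted on past pulse towards the lock (ring past 0.75 rad) (value of joint pulse_ring above 0.75 rad).
It fails at once if the scoop is dropped or thrown (faster than 0.8 m/s out of the fingers) (linear speed of scoop above 0.8 m/s and contact force between scoop and the fingers below 0.01 N).
It fails at once if the mug is pushed away or knocked over (distance of mug from where it was at the start of the episode above 0.03 m or angle between mug's own z axis and vertical above 0.5 rad).
It fails at once if the canister is pushed away or knocked over (distance of canister from where it was at the start of the episode above 0.03 m or angle between canister's own z axis and vertical above 0.5 rad).
It fails at once if the earbud case is pushed away or knocked over (distance of buds_case from where it was at the start of the episode above 0.03 m or angle between buds_case's own z axis and vertical above 0.5 rad).
It also fails if it takes over 58 s, if anything falls off the work surface, if the arm or the gripper's body presses on something with over 40 N, if the wrist force passes 120 N, or if a joint passes its speed limit or range.

## Robot

A 6-joint arm with a two-finger parallel gripper is mounted at the origin on the work surface. World frame = base frame: x ahead of the robot, y to its left, z up, the work surface at z = 0. Lengths are in m, angles in degrees, forces in N, time in s.
With the tool pointing down it reaches from about 0.3 to 0.825 m from the base axis. Payload 5.4 kg.
Tool frame: the origin (TCP) lies at the very end of the fingers, on their centre line; the grasp point (between the pads) lies 19 mm behind it; z points along the fingers, y is the line along which they close (so a half turn about z gives the same grasp; the last joint's range is limited). The gripper opens to 92 mm and grips with 3 to 60 N. Pads are 20 mm wide; open, the fingers measure 128 mm over their backs; the gripper's body (75 mm by 189 mm) begins 69 mm behind the grasp point.
Start: joints at [-87.84, 9.076, 91.501, -0, 79.423, -12.038], TCP at [0.141, -0.557, 0.215] pointing down, gripper open.
Joint ranges: [-166.64, 166.64], [-54.1, 131.32], [10.49, 154.53], [-73.88, 253.88], [9.74, 151.15], [-171.62, 171.62]. Speed limits (degrees/s): [147.25, 147.25, 180, 180, 180, 180].

## Interface

Orientations are given as a 3x3 rotation matrix whose columns are the frame's x, y, z axes.
In Python, from bench import observe, read_camera, job_done gives the robot as it stands. The module is installed in compiled form; this text tells all that it offers.
- The arm moves only by the tool step_arm, never from a script. Its argument "motion" is a list of rows, each a list of 3 entries, a list of its own where there are three numbers: the shift along the tool's x, y, z in m, then the turn, a rotation vector about the tool's x, y, z in rad, then the closure, from 0 (fully open) to 1 (shut). In form: [[[x, y, z], [ax, ay, az], claw], ...]. A call has exactly 5 rows; each row is the pose to reach, as a shift and turn from the pose commanded when the call began, along the tool's axes at that moment; what a row does not reach only later rows make up. A row lasts 1/8 s, in which the tool goes at most 62.5 mm and 10.7 degrees, less where a joint would pass 70% of its speed; a pose out of reach is approached as far as the arm can. A call with a gripper value outside its range is refused whole. The fingers move at their own pace and stop on an object; "newtons" is the grip in N (left out, the last holds). Time passes only in rows, so rows that repeat a pose let the fingers close, or fill a call up. It gives the time, the measured TCP pose, the force, the opening and the grip force at its end, in the units of the state.
- observe(): the state, without advancing time (a new reading comes with each control period).
- read_camera(name): name is "scene" or "top" or "wrist"; returns a dict with "frame" (384x512x3 uint8, red, green, blue), "fx", "fy", "cx", "cy" (pixels), "R" (3x3) and "t" (3): a world point X has camera coordinates R X + t. Camera axes: x right, y down, z forward; pixel columns grow to the right and rows downward; lengths in m; the calibration is good to about 2 mm. A picture is of the moment at which its call begins. There is no depth.
- job_done(): hands the job in; it is judged then, once.
The state is a dict: "t": time; "qpos": joint angles; "qd": joint speeds; "joint_efforts": joint torques, N m; "tcp_pos": TCP position; "tool_rot": TCP orientation; "contact_force": force on the tool from outside, world axes, zero at the start; "moment": the same for the moment, N m; "gripper_width": finger opening in m; "finger_force": force on a finger pad.
Only numpy, scipy, OpenCV 4.12 (cv2) and the standard library are available. Lean on these libraries where they do the work, as an engineer would, in place of code of your own. Each camera call takes 0.05 s, during which the arm holds its last target. There are 200 camera calls.

## Working session

There is one attempt and no reset: what is moved stays moved. The work goes in short steps, Python scripts to look and compute and a tool call to move; the robot and the scene stay as the last step left them, time stands still between calls to the robot, and variables do not carry over. Pictures are saved under pics/ and viewed, at most 10 in all, crops included, and the job is handed in when it is done.

Besides the shell and the picture viewer there is one more tool, called after "Emit:" as name(argument=value, ...), one argument or row to a line, values as JSON. step_arm: Moves the arm, as the interface text tells. Its arguments: {"type":"object","properties":{"motion":{"type":"array","items":{"type":"array"}},"newtons":{"type":"number"}},"required":["motion"]}

```bash
mkdir -p pics
cat > h.py <<'E'
import numpy as np, cv2
from bench import observe, read_camera
def cam(n,save=None):
    c=read_camera(n); c={k:(np.array(v) if k in('frame','R','t') else v) for k,v in c.items()}
    if save: cv2.imwrite('pics/'+save,c['frame'][...,::-1])
    return c
def ray(c,u,v):
    d=c['R'].T@np.array([(u-c['cx'])/c['fx'],(v-c['cy'])/c['fy'],1.]); return -c['R'].T@c['t'],d
def onz(c,u,v,z):
    o,d=ray(c,u,v); return o+d*(z-o[2])/d[2]
def proj(c,X):
    p=c['R']@np.array(X)+c['t']; return np.array([c['fx']*p[0]/p[2]+c['cx'],c['fy']*p[1]/p[2]+c['cy']])
def two(c1,p1,c2,p2):
    o1,d1=ray(c1,*p1);o2,d2=ray(c2,*p2)
    s=np.linalg.lstsq(np.c_[d1,-d2],o2-o1,rcond=None)[0]
    return (o1+s[0]*d1+o2+s[1]*d2)/2, np.linalg.norm(o1+s[0]*d1-o2-s[1]*d2)
E
python3 - <<'E'
from h import *
a=cam('scene');b=cam('top')
im=np.hstack([a['frame'],b['frame']])
cv2.imwrite('pics/s.png',cv2.resize(a['frame'],(800,600),interpolation=3)[...,::-1]);cv2.imwrite('pics/t.png',cv2.resize(b['frame'],(800,600),interpolation=3)[...,::-1])
for c in(a,b): print(c['fx'],c['cx'],c['cy'],-c['R'].T@c['t'],c['R'][2])
s=observe();print(s['t'],s['tcp_pos'],s['tool_rot'],s['gripper_width'])
E
```

```text
363.8565496004018 253.64594620416756 190.4343060611027 [1.04273999 0.35078552 0.90443249] [-0.48548989 -0.29486332 -0.82301591]
372.54354399741703 255.7080808536509 191.19810203999108 [0.37947612 0.03913151 1.10963084] [ 0.19204385  0.03276129 -0.98083936]
0.1 [ 0.14099227 -0.55687715  0.2137311 ] [[ 9.69446216e-01  2.45303939e-01 -1.08992904e-04]
 [ 2.45303774e-01 -9.69444819e-01  1.67393785e-03]
 [ 3.04960943e-04 -1.64952909e-03 -9.99998593e-01]] 0.09218856689556892
```

View pics/s.png

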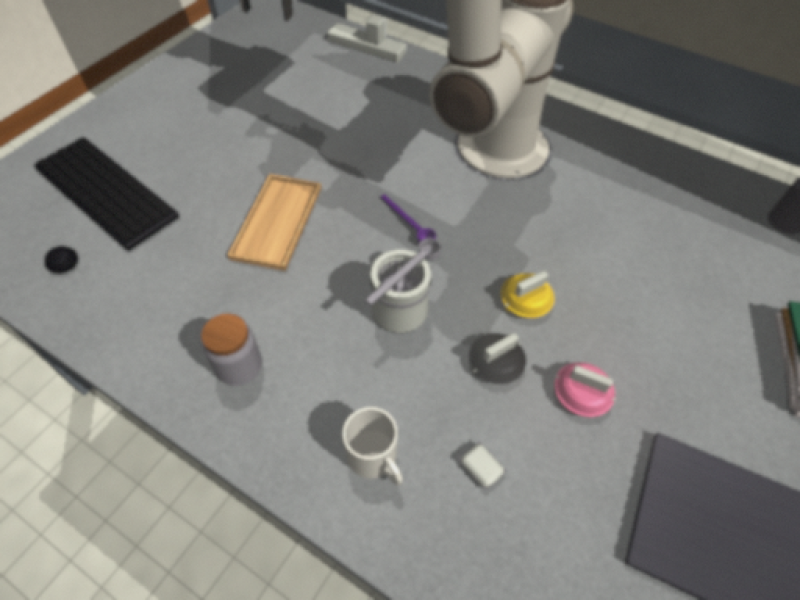

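View pics/t.png

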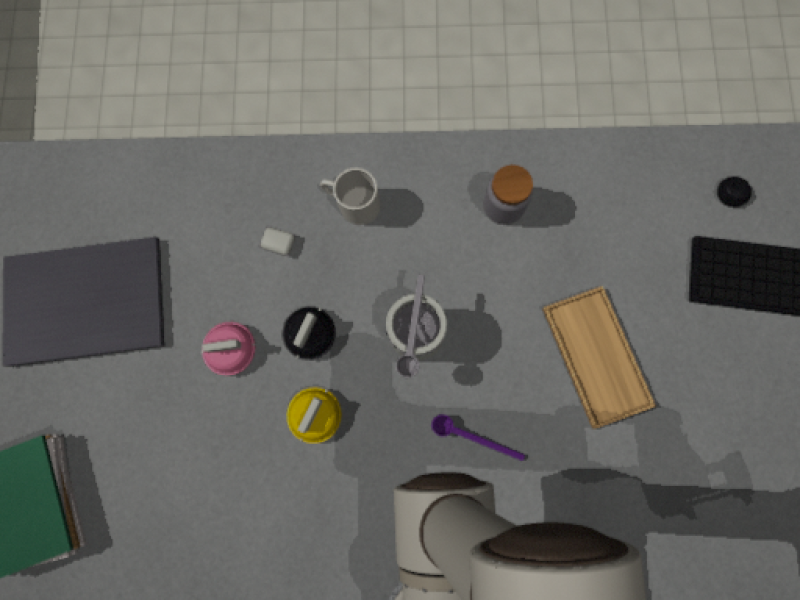

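The scene picture shows the steel scoop across the grinder at (400,275), with the bowl towards the robot at (428,245). In the top picture:
- **Lids:** black at (310,332), pink at (228,348), yellow at (314,414). I take the black one.
- **Scoops:** steel at (413,320), purple at (480,440). I take the steel one.
- **Tray:** (600,357).

Next I measure these and check my choice in one crop.

Run:
```python
from h import *
b=cam('top');a=cam('scene')
k=1/1.5625
P=lambda n,u,v,z:print(n,onz(b,u*k,v*k,z).round(4))
P('tail',420,277,.128);P('bowl',407,366,.128);P('grinder',416,324,.12)
P('lidflange',309,333,.02);P('barA',299,346,.07);P('barB',312,316,.07)
for u,v in((546,305),(603,288),(655,405),(598,427)):P('tray',u,v,.016)
P('mug',355,188,.092);P('can',512,185,.115);P('buds',278,241,.024);P('yellow bar',310,414,.07)
# wooden tray contour
hsv=cv2.cvtColor(b['frame'],cv2.COLOR_RGB2HSV)
m=((hsv[...,0]>8)&(hsv[...,0]<25)&(hsv[...,1]>90)&(hsv[...,2]>60)).astype(np.uint8)
cs=cv2.findContours(m,0,1)[0]
for c in cs:
    if cv2.contourArea(c)>800:
        r=cv2.minAreaRect(c);q=[onz(b,*p,.016) for p in cv2.boxPoints(r)]
        print('traybox',np.mean(q,0).round(4),[x.round(3)[:2].tolist() for x in q])
def crop(c,x,y,w,h,s): return cv2.resize(c['frame'][y:y+h,x:x+w],None,fx=s,fy=s,interpolation=cv2.INTER_CUBIC)
A=crop(b,170,165,130,90,6)
cv2.imwrite('pics/c.png',A[...,::-1])
```

```text
tail [0.6095 0.0362 0.128 ]
bowl [0.4563 0.0602 0.128 ]
grinder [0.5287 0.0442 0.12  ]
lidflange [0.5291 0.2479 0.02  ]
barA [0.4988 0.2559 0.07  ]
barB [0.5533 0.2335 0.07  ]
tray [ 0.5776 -0.2019  0.016 ]
tray [ 0.6088 -0.311   0.016 ]
tray [ 0.3897 -0.3886  0.016 ]
tray [ 0.3512 -0.283   0.016 ]
mug [0.7894 0.1543 0.092 ]
can [ 0.7797 -0.1316  0.115 ]
buds [0.7104 0.3121 0.024 ]
yellow bar [0.3783 0.2333 0.07  ]
traybox [ 0.4814 -0.2925  0.016 ] [[0.572, -0.194], [0.62, -0.313], [0.389, -0.389], [0.344, -0.274]]
```

View pics/c.png

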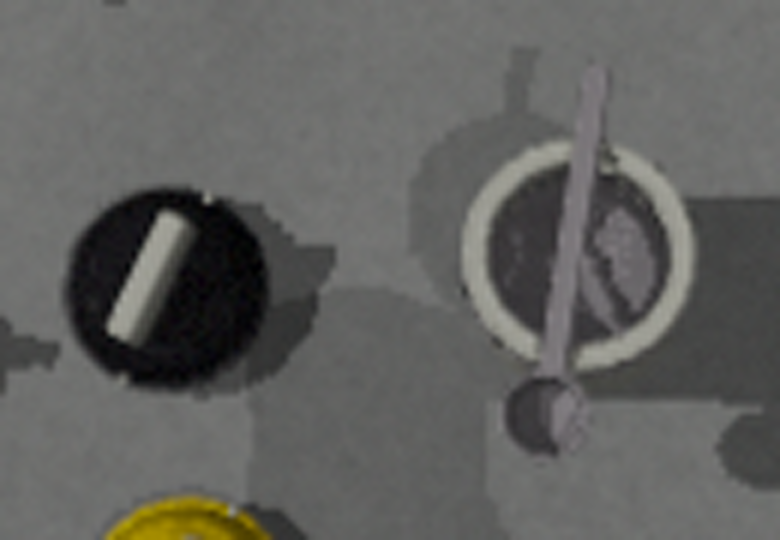

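The crop confirms the choice: a black lid with a white bar, and the steel scoop across the white grinder's mouth. A notch seems to show at crop (608,160). The scoop measures 155 mm from tail to bowl against a nominal 160 mm, and the tray is 240 x 120 mm, so both are consistent. Now I move above the grinder.

Emit:
step_arm(
  motion=[
    [[0.035,-0.033,-0.012],[0,0,-0.18],0.4],
    [[0.07,-0.066,-0.024],[0,0,-0.36],0.72],
    [[0.105,-0.098,-0.036],[0,0,-0.55],0.72],
    [[0.14,-0.131,-0.045],[0,0,-0.73],0.72],
    [[0.175,-0.164,-0.045],[0,0,-0.91],0.72],
  ],
  newtons=20,
)

```text
t: 0.82
tcp_pos: [0.2712, -0.3545, 0.2604]
tool_rot: [[0.396, 0.918, 0.001], [0.918, -0.396, -0.001], [-0.001, 0.001, -1.0]]
contact_force: [-0.1, -0.5, -0.3]
gripper_width: 0.0438
finger_force: 0.0
```

```bash
cat >> h.py <<'E'
def delta(pos,yaw):
    s=observe();R=np.array(s['tool_rot']);p=np.array(s['tcp_pos']);y=np.radians(yaw)
    T=np.array([[np.cos(y),np.sin(y),0],[np.sin(y),-np.cos(y),0],[0,0,-1]])
    from scipy.spatial.transform import Rotation as Q
    print('t',round(s['t'],2),'at',p.round(4),'yaw',np.degrees(np.arctan2(R[1,0],R[0,0])).round(2),'F',np.round(s['contact_force'],1),'w',round(s['gripper_width'],4),'shift',(R.T@(np.array(pos)-p)).round(4),'turn',Q.from_matrix(R.T@T).as_rotvec().round(3),'q',np.round(s['qpos'],0))
E
python3 -c "
from h import *
delta((.528,.049,.26),171.1)"
```

```text
t 0.82 at [ 0.2712 -0.3545  0.2604] yaw 66.66 F [-0.1 -0.5 -0.3] w 0.0438 shift [ 0.4722  0.0759 -0.    ] turn [-0.     0.002 -1.823] q [-68. -13. 107.   0.  85. -45.]
```

Emit:
step_arm(
  motion=[
    [[0.047,0.0075,0],[0,0,-0.18],0.72],
    [[0.094,0.015,0],[0,0,-0.36],0.72],
    [[0.141,0.023,0],[0,0,-0.55],0.72],
    [[0.188,0.03,0],[0,0,-0.73],0.72],
    [[0.236,0.038,0],[0,0,-0.91],0.72],
  ],
)

```text
t: 1.45
tcp_pos: [0.4005, -0.1532, 0.2596]
tool_rot: [[-0.482, 0.876, 0.0], [0.876, 0.482, -0.0], [-0.0, 0.0, -1.0]]
contact_force: [-0.1, 0.1, 0.8]
gripper_width: 0.026
finger_force: 0.0
```

```bash
python3 -c "
from h import *
delta((.528,.049,.26),171.1)"
```

```text
t 1.45 at [ 0.4005 -0.1532  0.2596] yaw 118.8 F [-0.1  0.1  0.8] w 0.026 shift [ 0.1157  0.2091 -0.0004] turn [-0.     0.    -0.913] q [-37. -15. 110.   0.  85. -66.]
```

Emit:
step_arm(
  motion=[
    [[0.024,0.042,0],[0,0,-0.18],0.72],
    [[0.048,0.084,0],[0,0,-0.36],0.72],
    [[0.072,0.126,0],[0,0,-0.55],0.72],
    [[0.096,0.168,0],[0,0,-0.73],0.72],
    [[0.116,0.209,0],[0,0,-0.913],0.72],
  ],
)

```text
t: 2.08
tcp_pos: [0.5289, 0.0487, 0.2595]
tool_rot: [[-0.988, 0.154, -0.0], [0.154, 0.988, -0.0], [0.0, -0.0, -1.0]]
contact_force: [1.3, -0.8, -0.3]
gripper_width: 0.0257
finger_force: 0.0
```

Run:
```python
from h import *
w=cam('wrist')
cv2.imwrite('pics/w1.png',cv2.resize(w['frame'],(800,600),interpolation=3)[...,::-1])
delta((.528,.049,.112),171.1)
for n,X in dict(bowl=(.4563,.0602,.128),tail=(.6095,.0362,.128),gr=(.5287,.0442,.12)).items(): print(n,proj(w,X)*1.5625)
np.save('w1.npy',w,allow_pickle=True)
```

```text
t 2.12 at [0.5307 0.0524 0.2591] yaw 171.65 F [-2.8  2.3 -0.2] w 0.0255 shift [ 0.0023 -0.0043  0.1471] turn [0.003 0.001 0.01 ] q [ -7.   1.  95.   0.  84. -89.]
bowl [402.85851765 176.22753405]
tail [402.50919144 378.26393166]
gr [396.65875945 276.54420879]
```

View pics/w1.png

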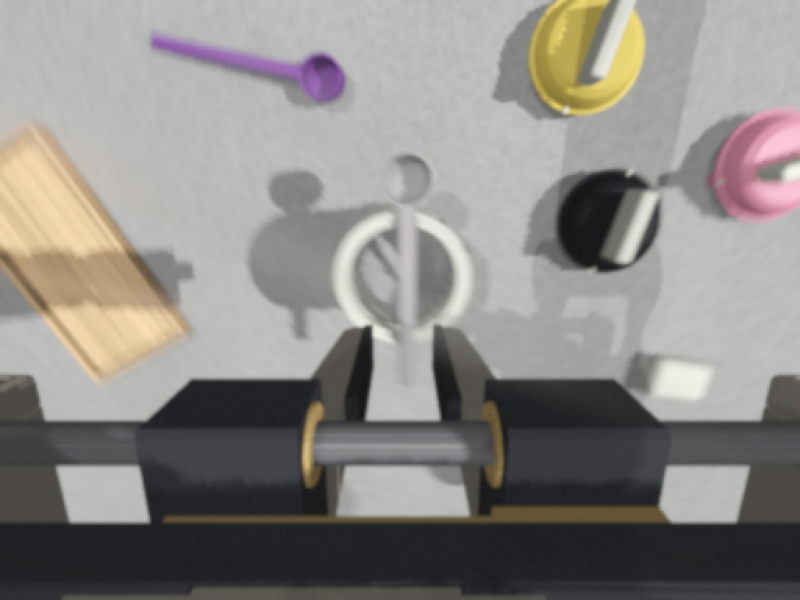

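The wrist view shows the scoop from bowl (408,180) to tail (405,385), about 4 mm to +y of my prediction and inside the 26 mm opening. The grinder rim is centred near (403,273). I descend now.

Emit:
step_arm(
  motion=[
    [[0,0.001,0.03],[0,0,0],0.72],
    [[0,0.001,0.07],[0,0,0],0.72],
    [[0,0.001,0.1],[0,0,0],0.72],
    [[0,0.001,0.105],[0,0,0],0.72],
    [[0,0.001,0.105],[0,0,0],0.72],
  ],
)

```text
t: 2.75
tcp_pos: [0.5289, 0.0479, 0.1553]
tool_rot: [[-0.987, 0.16, 0.001], [0.16, 0.987, -0.0], [-0.001, 0.0, -1.0]]
contact_force: [-0.2, -0.4, 0.9]
gripper_width: 0.0258
finger_force: 0.0
```

Run:
```python
from h import *
w=cam('wrist'); t=cam('top')
f=np.hstack([cv2.resize(w['frame'][100:292,170:362],(576,576),interpolation=3)])
cv2.imwrite('pics/w2.png',f[...,::-1])
delta((.528,.049,.112),171.1)
```

```text
t 2.85 at [0.5297 0.0478 0.1564] yaw 170.78 F [-1.1  0.1  0.4] w 0.0254 shift [0.002  0.0009 0.0444] turn [ 0.     0.003 -0.006] q [ -8.   6. 102.   0.  72. -89.]
```

View pics/w2.png

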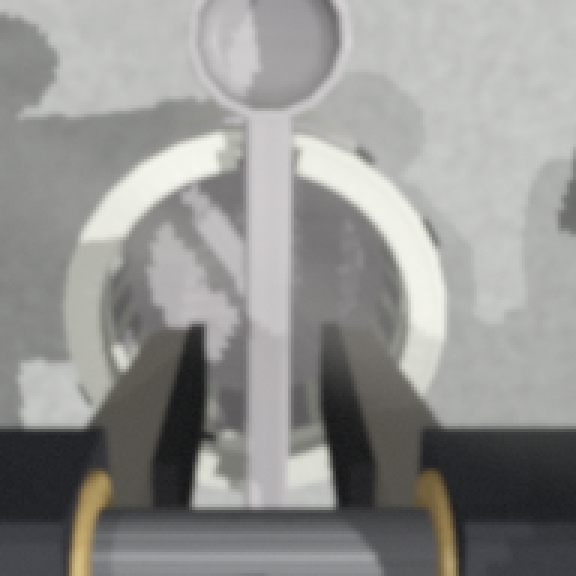

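Fingers straddle the handle (centred at x≈269 against a finger centre of ≈264). A notch shows beneath the handle near (265,150), with the rib at (363,153) and the square at (432,230). I go down and close.

Emit:
step_arm(
  motion=[
    [[0.002,0.001,0.025],[0,0,0],0.72],
    [[0.002,0.001,0.044],[0,0,0],0.72],
    [[0.002,0.001,0.044],[0,0,0],0.72],
    [[0.002,0.001,0.044],[0,0,0],0.9],
    [[0.002,0.001,0.044],[0,0,0],1],
  ],
  newtons=25,
)

```text
t: 3.48
tcp_pos: [0.5279, 0.0492, 0.1123]
tool_rot: [[-0.987, 0.16, 0.003], [0.16, 0.987, -0.0], [-0.003, 0.0, -1.0]]
contact_force: [0.3, 0.8, 2.5]
gripper_width: 0.0118
finger_force: 25.0
```

Emit:
step_arm(
  motion=[
    [[0,0,0],[0,0,0],1],
    [[0,0,0],[0,0,0],1],
    [[0,0,-0.01],[0,0,0],1],
    [[0,0,-0.03],[0,0,0],1],
    [[0,0,-0.06],[0,0,0],1],
  ],
  newtons=25,
)

```text
t: 4.1
tcp_pos: [0.5257, 0.0494, 0.1705]
tool_rot: [[-0.987, 0.16, -0.003], [0.16, 0.987, 0.0], [0.003, -0.0, -1.0]]
contact_force: [0.7, -0.6, -0.7]
gripper_width: 0.0121
finger_force: 25.0
```

Run:
```python
from h import *
# tray: refine with inner wood centre + target; grasp at scoop x~2, scoop centre x=+5
a=np.radians(199.5); c=np.array([.4805,-.2945]); d=np.array([np.cos(a),np.sin(a)])
g=c-3e-3*d; print(g)
delta((g[0],g[1],.2),199.5)
```

```text
[ 0.48332792 -0.29349858]
t 4.1 at [0.5257 0.0494 0.1705] yaw 170.79 F [ 0.7 -0.6 -0.7] w 0.0121 shift [-0.013  -0.3453 -0.0295] turn [ 0.001 -0.003 -0.501] q [ -8.   4. 102.   0.  74. -89.]
```

Emit:
step_arm(
  motion=[
    [[0,-0.02,-0.03],[0,0,-0.04],1],
    [[-0.002,-0.06,-0.03],[0,0,-0.1],1],
    [[-0.004,-0.1,-0.03],[0,0,-0.16],1],
    [[-0.006,-0.14,-0.03],[0,0,-0.22],1],
    [[-0.008,-0.18,-0.03],[0,0,-0.28],1],
  ],
)

```text
t: 4.72
tcp_pos: [0.5054, -0.1308, 0.2009]
tool_rot: [[-0.993, -0.121, 0.0], [-0.121, 0.993, 0.0], [-0.0, 0.0, -1.0]]
contact_force: [-0.1, 1.2, -1.3]
gripper_width: 0.0118
finger_force: 25.0
```

Emit:
step_arm(
  motion=[
    [[0.037,-0.03,0],[0,0,-0.05],1],
    [[0.04,-0.07,0],[0,0,-0.1],1],
    [[0.042,-0.11,0],[0,0,-0.15],1],
    [[0.042,-0.145,0],[0,0,-0.22],1],
    [[0.041,-0.158,0],[0,0,-0.22],1],
  ],
)

```text
t: 5.35
tcp_pos: [0.4836, -0.2928, 0.2007]
tool_rot: [[-0.944, -0.331, -0.0], [-0.331, 0.944, 0.0], [0.0, 0.0, -1.0]]
contact_force: [0.2, -0.0, -0.5]
gripper_width: 0.0119
finger_force: 25.0
```

Run:
```python
from h import *
delta((.483,-.2935,.1),199.5)
w=cam('wrist');t=cam('top')
f=np.hstack([cv2.resize(w['frame'],(533,400),interpolation=3),cv2.resize(t['frame'][150:300,300:400],(267,400),interpolation=3)])
cv2.imwrite('pics/w3.png',f[...,::-1]);np.save('t.npy',t,allow_pickle=True)
```

```text
t 5.35 at [ 0.4836 -0.2928  0.2007] yaw -160.7 F [ 0.2 -0.  -0.5] w 0.0119 shift [ 0.0008 -0.0005  0.1007] turn [ 0.    -0.    -0.003] q [ -43.    8.   94.   -0.   78. -153.]
```

View pics/w3.png

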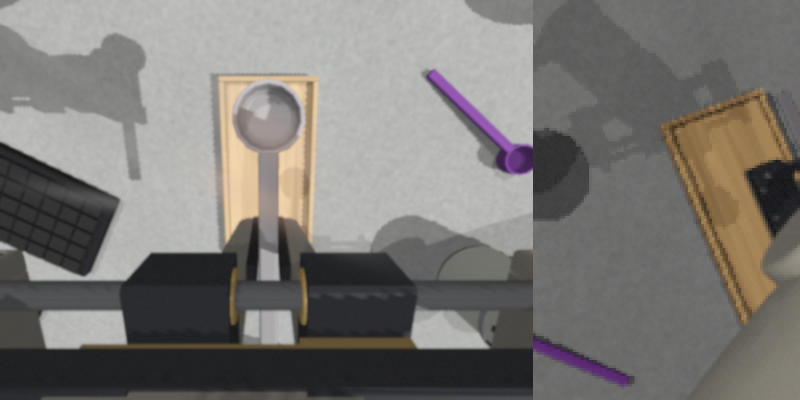

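The scoop is centred over the tray (269 against 268) and aligned. I lower it with a 0.1 rad bowl-up tilt.

Emit:
step_arm(
  motion=[
    [[0,0,0.04],[0,0,0],1],
    [[0,0,0.085],[0,0.03,0],1],
    [[0,0,0.13],[0,0.07,0],1],
    [[0,0,0.165],[0,0.1,0],1],
    [[0,0,0.18],[0,0.1,0],1],
  ],
)

```text
t: 6.08
tcp_pos: [0.4831, -0.2887, 0.0185]
tool_rot: [[-0.938, -0.334, -0.097], [-0.333, 0.943, -0.03], [0.101, 0.004, -0.995]]
contact_force: [0.5, -0.0, -1.4]
gripper_width: 0.0116
finger_force: 25.0
```

Emit:
step_arm(
  motion=[
    [[0,0,0],[0,0,0],1],
    [[0,0,0.004],[0,0,0],1],
    [[0,0,0.007],[0,0,0],1],
    [[0,0,0.01],[0,0,0],1],
    [[0,0,0.01],[0,0,0],1],
  ],
)

```text
t: 6.7
tcp_pos: [0.4828, -0.2918, 0.0106]
tool_rot: [[-0.938, -0.333, -0.094], [-0.331, 0.943, -0.033], [0.1, 0.0, -0.995]]
contact_force: [-0.2, -0.2, -0.7]
gripper_width: 0.0117
finger_force: 25.0
```

Emit:
step_arm(
  motion=[
    [[0,0,0.0015],[0,0,0],1],
    [[0,0,0.002],[0,0,0],1],
    [[0,0,0.002],[0,0,0],0.8],
    [[0,0,0.002],[0,0,0],0.7],
    [[0,0,0.002],[0,0,0],0.7],
  ],
  newtons=20,
)

```text
t: 7.32
tcp_pos: [0.4828, -0.2918, 0.0087]
tool_rot: [[-0.938, -0.333, -0.094], [-0.331, 0.943, -0.033], [0.1, -0.0, -0.995]]
contact_force: [0.5, -0.2, 0.6]
gripper_width: 0.0273
finger_force: 0.0
```

Emit:
step_arm(
  motion=[
    [[0,0,-0.005],[0,0,0],0.7],
    [[0,0,-0.03],[0,0,0],0.7],
    [[0,0,-0.08],[0,-0.05,0],0.7],
    [[0,0,-0.14],[0,-0.1,0],0.5],
    [[0,0,-0.19],[0,-0.1,0],0.5],
  ],
)

```text
t: 7.95
tcp_pos: [0.5006, -0.2859, 0.2007]
tool_rot: [[-0.943, -0.332, 0.002], [-0.332, 0.943, -0.001], [-0.001, -0.002, -1.0]]
contact_force: [0.3, 0.4, 0.2]
gripper_width: 0.0448
finger_force: 0.0
```

Run:
```python
from h import *
w=cam('wrist');t=cam('top')
f=np.hstack([cv2.resize(w['frame'],(520,390),interpolation=3),cv2.resize(t['frame'][170:260,220:310],(280,390),interpolation=3)])
cv2.imwrite('pics/w4.png',f[...,::-1])
delta((.526,.245,.26),157.7)
```

```text
t 8.05 at [ 0.5039 -0.2881  0.2057] yaw -160.55 F [ 0.2 -0.7 -0.1] w 0.0459 shift [-0.1987  0.4947 -0.0589] turn [-0.009  0.011  0.729] q [ -42.   10.   92.    0.   78. -151.]
```

View pics/w4.png

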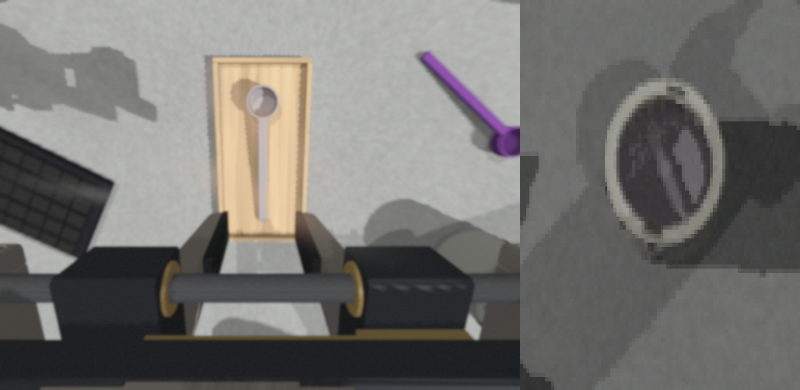

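The wrist view shows the scoop lying centred in the tray, with the bowl at (262,100) and the tail at (262,215). In the top crop the notches show at about (678,90) and (655,240). Now a look over the grinder.

Emit:
step_arm(
  motion=[
    [[-0.03,0.05,-0.014],[0,0,0.1],0.4],
    [[-0.06,0.1,-0.014],[0,0,0.2],0.4],
    [[-0.09,0.15,-0.014],[0,0,0.3],0.4],
    [[-0.12,0.2,-0.014],[0,0,0.4],0.4],
    [[-0.15,0.25,-0.014],[0,0,0.5],0.4],
  ],
)

```text
t: 8.68
tcp_pos: [0.5587, 0.0021, 0.2111]
tool_rot: [[-0.987, 0.163, -0.001], [0.163, 0.987, 0.0], [0.001, -0.0, -1.0]]
contact_force: [1.0, 0.6, -1.0]
gripper_width: 0.0551
finger_force: 0.0
```

```bash
python3 -c "
from h import *
delta((.575,.045,.22),162)"
```

```text
t 8.68 at [0.5587 0.0021 0.2111] yaw 170.59 F [ 1.   0.6 -1. ] w 0.0551 shift [-0.0091  0.045  -0.0089] turn [-0.    -0.001  0.15 ] q [-12.   7.  94.  -0.  79. -93.]
```

Emit:
step_arm(
  motion=[
    [[-0.009,0.025,-0.009],[0,0,0.08],0.4],
    [[-0.009,0.045,-0.009],[0,0,0.15],0.4],
    [[-0.009,0.045,-0.009],[0,0,0.15],0.4],
    [[-0.009,0.045,-0.009],[0,0,0.15],0.4],
    [[-0.009,0.045,-0.009],[0,0,0.15],0.4],
  ],
)

```text
t: 9.3
tcp_pos: [0.5747, 0.0422, 0.2204]
tool_rot: [[-0.952, 0.306, -0.001], [0.306, 0.952, -0.0], [0.0, -0.0, -1.0]]
contact_force: [0.0, 0.2, 0.4]
gripper_width: 0.0548
finger_force: 0.0
```

Run:
```python
from h import *
w=cam('wrist');np.save('w5.npy',w,allow_pickle=True)
p=proj(w,(.5287,.0442,.12));print(p)
x,y=int(p[0])-75,int(p[1])-75
x=max(x,0);y=max(y,0);print(x,y)
f=cv2.resize(w['frame'][y:y+150,x:x+150],(600,600),interpolation=3)
cv2.imwrite('pics/w5.png',f[...,::-1])
delta((.575,.045,.22),162)
```

```text
[245.61306096 142.27361636]
170 67
t 9.35 at [0.5748 0.0423 0.2205] yaw 162.15 F [ 0.1 -0.  -0.2] w 0.0554 shift [0.0006 0.0027 0.0005] turn [-0.    -0.     0.003] q [ -8.   9.  91.  -0.  80. -80.]
```

View pics/w5.png

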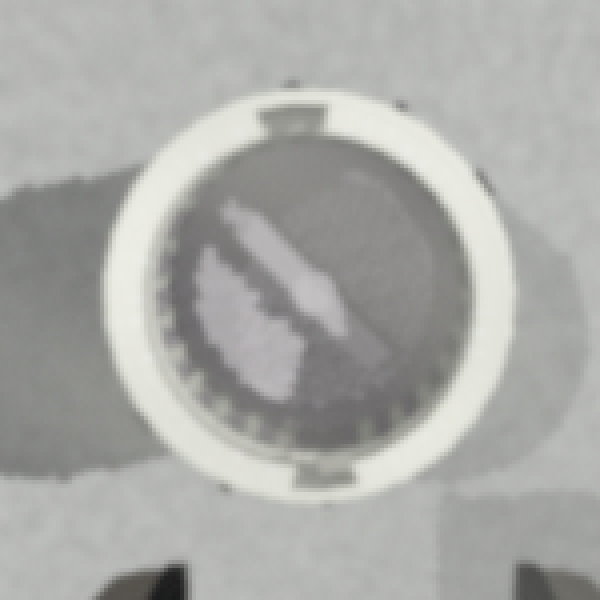

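The grinder is clear: notches at crop (294,120) and (325,477), rim circle centred near (310,296). I compute its pose, then measure the lid from the same picture.

Run:
```python
from h import *
w=np.load('w5.npy',allow_pickle=True).item()
g=lambda u,v:onz(w,170+u/4,67+v/4,.12)
f=w['frame'];m=((f.min(2)>205)).astype(np.uint8)
cs=[c for c in cv2.findContours(m,0,1)[0] if cv2.contourArea(c)>3000]
for c in cs:
    c=cv2.convexHull(c);q=np.array([onz(w,*p[0],.12) for p in c])[:,:2].astype(np.float32)
    (x,y),r=cv2.minEnclosingCircle(q);e=cv2.fitEllipse(q*1000);print('enc',x,y,r,'ell',e)
A,B=g(293,120),g(325,477);d=A-B
print('notches',A,B,(A+B)/2,np.linalg.norm(d),np.degrees(np.arctan2(d[1],d[0])))
l,r_,t,b=g(104,296),g(516,296),g(310,88),g(310,503);print('rim',(l+r_)/2,(t+b)/2)
print(proj(w,(.529,.248,.02)))
```

```text
notches [0.48667664 0.05581658 0.12      ] [0.57413349 0.03529095 0.12      ] [0.53040507 0.04555377 0.12      ] 0.08983319279934804 166.79204696810942
rim [0.52807042 0.04640911 0.12      ] [0.53033563 0.04566628 0.12      ]
[395.94605249  87.3696961 ]
```

Notch spacing is 89.8 mm against a nominal 90. The grinder centre is about (0.530, 0.0456) with x axis at 166.8°. On to the lid.

Emit:
step_arm(
  motion=[
    [[0.018,0.055,0.005],[0,0,0.02],0.45],
    [[0.036,0.11,0.01],[0,0,0.04],0.45],
    [[0.054,0.165,0.02],[0,0,0.07],0.45],
    [[0.062,0.193,0.02],[0,0,0.07],0.45],
    [[0.062,0.193,0.02],[0,0,0.07],0.45],
  ],
)

```text
t: 9.98
tcp_pos: [0.5747, 0.2471, 0.2004]
tool_rot: [[-0.929, 0.369, -0.0], [0.369, 0.929, -0.0], [0.0, -0.0, -1.0]]
contact_force: [-0.1, -0.4, 0.1]
gripper_width: 0.0508
finger_force: 0.0
```

Emit:
step_arm(
  motion=[
    [[0,0,0],[0,0,0],0.45],
    [[0,0,0],[0,0,0],0.45],
    [[0,0,0],[0,0,0],0.45],
    [[0,0,0],[0,0,0],0.45],
    [[0,0,0],[0,0,0],0.45],
  ],
)

```text
t: 10.6
tcp_pos: [0.575, 0.2457, 0.2007]
tool_rot: [[-0.928, 0.372, 0.0], [0.372, 0.928, 0.0], [-0.0, 0.0, -1.0]]
contact_force: [0.1, -0.2, -0.5]
gripper_width: 0.0507
finger_force: 0.0
```

Run:
```python
from h import *
w=cam('wrist')
p=proj(w,(.527,.246,.05));x,y=max(0,int(p[0])-75),max(0,int(p[1])-75);print(x,y)
f=w['frame'];s=f[y:y+150,x:x+150]
cv2.imwrite('pics/w6.png',cv2.resize(s,(600,600),interpolation=3)[...,::-1])
h=cv2.cvtColor(s,cv2.COLOR_RGB2HSV)
dark=(h[...,2]<75).astype(np.uint8)
cs=max(cv2.findContours(dark,0,1)[0],key=cv2.contourArea)
hull=cv2.convexHull(cs);q=np.array([onz(w,x+a[0][0],y+a[0][1],.02)[:2] for a in hull]).astype(np.float32)
print('flange',cv2.minEnclosingCircle(q))
inside=np.zeros_like(dark);cv2.fillConvexPoly(inside,hull,1)
inside=cv2.erode(inside,np.ones((9,9)))
bar=((h[...,2]>120)&(inside>0)).astype(np.uint8)
cb=max(cv2.findContours(bar,0,1)[0],key=cv2.contourArea);r=cv2.minAreaRect(cb)
print(r)
q=np.array([onz(w,x+a,y+b,.07)[:2] for a,b in cv2.boxPoints(r)]);print('bar',q.mean(0),q.round(4).tolist())
e=[np.linalg.norm(q[i]-q[i-1]) for i in range(4)];i=int(np.argmax(e));d=q[i]-q[i-1];print(e,np.degrees(np.arctan2(d[1],d[0])))
delta((.526,.246,.2),158)
```

```text
167 62
flange ((0.5342928767204285, 0.24274612963199615), 0.0473310649394989)
((79.5, 92.5), (13.0, 27.0), 0.0)
bar [0.54480843 0.24408311] [[0.5563, 0.2313], [0.5279, 0.2432], [0.5333, 0.2567], [0.5618, 0.2452]]
[np.float64(0.014966217182332825), np.float64(0.030811227894052214), np.float64(0.014589578526064283), np.float64(0.030806544853533447)] 157.23682417996005
t 10.65 at [0.575  0.2458 0.2008] yaw 158.17 F [ 0.  -0.2 -0.2] w 0.05 shift [ 0.0456 -0.018   0.0008] turn [0.    0.    0.003] q [ 12.  17.  84.   0.  79. -56.]
```

View pics/w6.png

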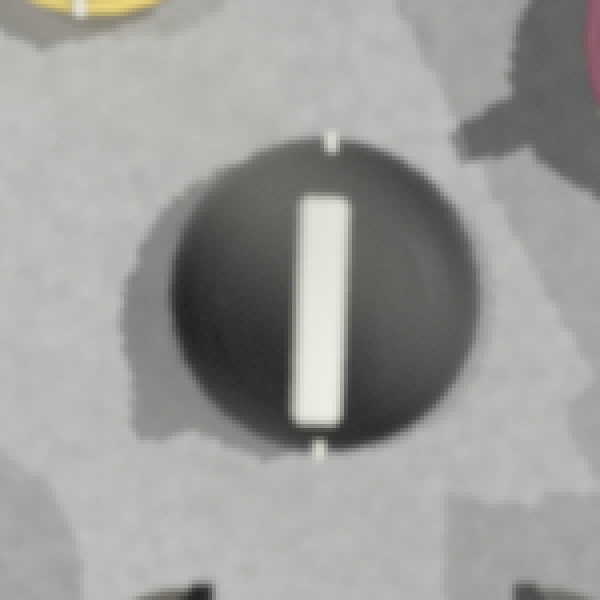

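The lid fills the crop: bar ends at (325,196) and (316,426), pointers at (332,142) and (319,450). The mask caught only part of the bar, so I use these points.

Run:
```python
from h import *
w=cam('wrist')
for n,a,b,z in(('bar',(325,196),(316,426),.07),('ptr',(332,142),(319,450),.02)):
    A,B=[onz(w,167+p[0]/4,62+p[1]/4,z) for p in(a,b)];d=A-B
    c=(A+B)/2;print(n,c,np.linalg.norm(d),np.degrees(np.arctan2(d[1],d[0])))
    if n=='bar': delta((c[0],c[1],.12),np.degrees(np.arctan2(d[1],d[0])))
```

```text
bar [0.53029133 0.25086432 0.07      ] 0.06392614452957389 155.36598723892078
t 10.7 at [0.575  0.2458 0.2007] yaw 158.18 F [-0.5  0.7 -0.3] w 0.0503 shift [ 0.0434 -0.0119  0.0807] turn [0.    0.    0.049] q [ 12.  17.  84.   0.  79. -56.]
ptr [0.53056967 0.25041224 0.02      ] 0.09918861393175221 155.24700108070965
```

Emit:
step_arm(
  motion=[
    [[0.02,-0.006,0.03],[0,0,0.03],0.45],
    [[0.0435,-0.012,0.06],[0,0,0.05],0.45],
    [[0.0435,-0.012,0.08],[0,0,0.05],0.45],
    [[0.0435,-0.012,0.11],[0,0,0.05],0.45],
    [[0.0435,-0.012,0.135],[0,0,0.05],0.45],
  ],
)

```text
t: 11.32
tcp_pos: [0.5299, 0.2509, 0.0648]
tool_rot: [[-0.909, 0.417, -0.0], [0.417, 0.909, -0.0], [0.0, -0.0, -1.0]]
contact_force: [-1.2, 0.3, 0.2]
gripper_width: 0.0505
finger_force: 0.0
```

Emit:
step_arm(
  motion=[
    [[0,0,0.012],[0,0,0],0.45],
    [[0,0,0.0195],[0,0,0],0.45],
    [[0,0,0.0195],[0,0,0],0.6],
    [[0,0,0.0195],[0,0,0],0.8],
    [[0,0,0.0195],[0,0,0],1],
  ],
  newtons=40,
)

```text
t: 11.95
tcp_pos: [0.5308, 0.2511, 0.0471]
tool_rot: [[-0.909, 0.418, 0.001], [0.418, 0.909, 0.0], [-0.001, 0.001, -1.0]]
contact_force: [-0.1, -1.1, 0.1]
gripper_width: 0.0225
finger_force: 0.0
```

Emit:
step_arm(
  motion=[
    [[0,0,0],[0,0,0],1],
    [[0,0,0],[0,0,0],1],
    [[0,0,0],[0,0,0],1],
    [[0,0,-0.01],[0,0,0],1],
    [[0,0,-0.03],[0,0,0],1],
  ],
)

```text
t: 12.58
tcp_pos: [0.5291, 0.2506, 0.0761]
tool_rot: [[-0.909, 0.418, -0.003], [0.418, 0.909, -0.001], [0.002, -0.002, -1.0]]
contact_force: [0.2, 0.2, -0.8]
gripper_width: 0.0136
finger_force: 40.0
```

Emit:
step_arm(
  motion=[
    [[0,0,-0.04],[0,0,0],1],
    [[0,0,-0.08],[0,0,0],1],
    [[-0.01,-0.025,-0.12],[0,0,-0.04],1],
    [[-0.03,-0.065,-0.13],[0,0,-0.1],1],
    [[-0.05,-0.11,-0.13],[0,0,-0.15],1],
  ],
)

```text
t: 13.2
tcp_pos: [0.5307, 0.1292, 0.2094]
tool_rot: [[-0.962, 0.274, 0.005], [0.274, 0.962, 0.0], [-0.005, 0.001, -1.0]]
contact_force: [0.4, -1.0, -1.6]
gripper_width: 0.0137
finger_force: 40.0
```

```bash
python3 -c "
from h import *
delta((.530,.0456,.2),166.8)"
```

```text
t 13.2 at [0.5307 0.1292 0.2094] yaw 164.09 F [ 0.4 -1.  -1.6] w 0.0137 shift [-0.0222 -0.0806  0.0094] turn [ 0.001  0.005 -0.047] q [  1.   5.  97.  -0.  78. -73.]
```

Emit:
step_arm(
  motion=[
    [[-0.01,-0.03,0.005],[0,0,-0.02],1],
    [[-0.018,-0.06,0.009],[0,0,-0.047],1],
    [[-0.022,-0.08,0.009],[0,0,-0.047],1],
    [[-0.022,-0.08,0.009],[0,0,-0.047],1],
    [[-0.022,-0.08,0.009],[0,0,-0.047],1],
  ],
)

```text
t: 13.82
tcp_pos: [0.5288, 0.0478, 0.198]
tool_rot: [[-0.973, 0.231, 0.001], [0.231, 0.973, 0.0], [-0.001, 0.001, -1.0]]
contact_force: [-0.1, 0.4, -1.2]
gripper_width: 0.0134
finger_force: 40.0
```

Run:
```python
from h import *
delta((.530,.0456,.157),166.8)
w=cam('wrist'); 
cv2.imwrite('pics/w7.png',cv2.resize(w['frame'],(800,600),interpolation=3)[...,::-1])
print([proj(w,X)*1.5625 for X in((.4867,.0558,.12),(.530,.0456,.12))])
```

```text
t 13.82 at [0.5288 0.0478 0.198 ] yaw 166.62 F [-0.1  0.4 -1.2] w 0.0134 shift [-0.0016 -0.0019  0.041 ] turn [ 0.001  0.001 -0.003] q [ -8.   3. 100.   0.  77. -85.]
[array([399.25898358, 228.57539664]), array([399.53256269, 300.3696883 ])]
```

View pics/w7.png

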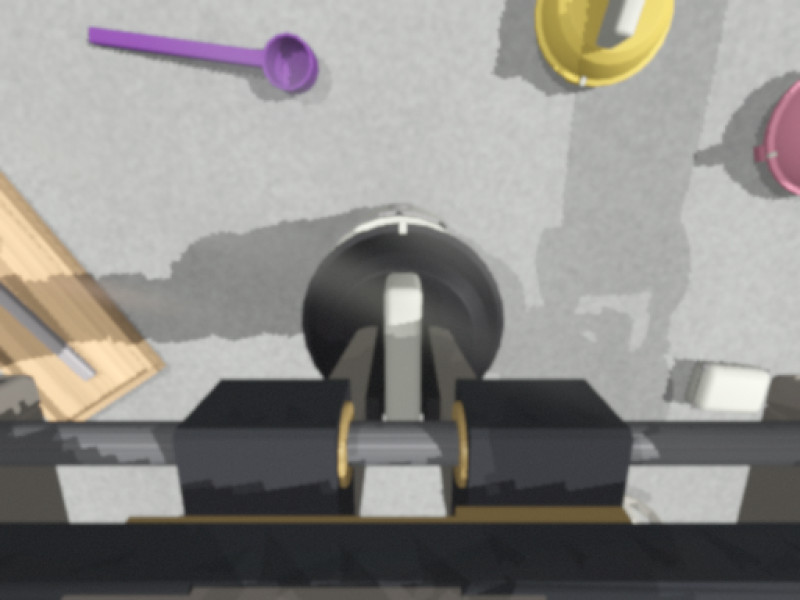

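The lid is over the grinder with its pointer at (403,228), in line with the dot at about (399,211). I lower it to just above the rim and let it settle.

Emit:
step_arm(
  motion=[
    [[-0.0015,-0.002,0.01],[0,0,0],1],
    [[-0.0015,-0.002,0.02],[0,0,0],1],
    [[-0.0015,-0.002,0.026],[0,0,0],1],
    [[-0.0015,-0.002,0.026],[0,0,0],1],
    [[-0.0015,-0.002,0.026],[0,0,0],1],
  ],
)

```text
t: 14.5
tcp_pos: [0.5298, 0.0448, 0.1714]
tool_rot: [[-0.973, 0.232, 0.0], [0.232, 0.973, -0.0], [-0.0, 0.0, -1.0]]
contact_force: [0.5, 0.0, -1.0]
gripper_width: 0.014
finger_force: 40.0
```

Run:
```python
from h import *
delta((.530,.0456,.1505),166.8)
```

```text
t 14.5 at [0.5298 0.0448 0.1714] yaw 166.61 F [ 0.5  0.  -1. ] w 0.014 shift [-0.      0.0008  0.0209] turn [ 0.     0.    -0.003] q [ -8.   5. 101.   0.  74. -85.]
```

Emit:
step_arm(
  motion=[
    [[0,0.0005,0.002],[0,0,0],1],
    [[0,0.0005,0.004],[0,0,0],1],
    [[0,0.0005,0.006],[0,0,0],1],
    [[0,0.0005,0.008],[0,0,0],1],
    [[0,0.0005,0.01],[0,0,0],1],
  ],
)

```text
t: 15.12
tcp_pos: [0.5297, 0.0453, 0.1611]
tool_rot: [[-0.973, 0.232, -0.0], [0.232, 0.973, 0.0], [0.0, 0.0, -1.0]]
contact_force: [-0.1, 0.1, -0.9]
gripper_width: 0.0138
finger_force: 40.0
```

No contact 5 mm below the rim, so the lugs are in the notches. I go on down.

Emit:
step_arm(
  motion=[
    [[0,0,0.002],[0,0,0],1],
    [[0,0,0.004],[0,0,0],1],
    [[0,0,0.006],[0,0,0],1],
    [[0,0,0.008],[0,0,0],1],
    [[0,0,0.0095],[0,0,0],1],
  ],
)

```text
t: 15.75
tcp_pos: [0.5297, 0.0453, 0.1516]
tool_rot: [[-0.973, 0.232, -0.0], [0.232, 0.973, 0.0], [0.0, -0.0, -1.0]]
contact_force: [-0.3, 0.4, -0.6]
gripper_width: 0.0139
finger_force: 40.0
```

Emit:
step_arm(
  motion=[
    [[0,0,0.0005],[0,0,0],1],
    [[0,0,0.001],[0,0,0],1],
    [[0,0,0.0015],[0,0,0],1],
    [[0,0,0.0015],[0,0,0],1],
    [[0,0,0.0015],[0,0,0],1],
  ],
)

```text
t: 16.38
tcp_pos: [0.53, 0.0453, 0.1507]
tool_rot: [[-0.973, 0.232, 0.001], [0.232, 0.973, -0.0], [-0.001, 0.0, -1.0]]
contact_force: [-2.6, -0.2, 3.5]
gripper_width: 0.0138
finger_force: 40.0
```

Run:
```python
from h import *
s=observe();print(s['contact_force'],s['moment'])
delta((.530,.0456,.1505),166.8)
```

```text
[-2.62711295 -0.15370212  3.45509836] [0.03642841 0.1123916  0.01551969]
t 16.38 at [0.53   0.0453 0.1507] yaw 166.61 F [-2.6 -0.2  3.5] w 0.0138 shift [0.     0.0003 0.0002] turn [ 0.     0.001 -0.003] q [ -8.   6. 102.   0.  72. -85.]
```

Seated: 3.5 N up with the TCP at the expected home height. Now the clockwise twist.

Emit:
step_arm(
  motion=[
    [[0.0003,0,0],[0,0,0.05],1],
    [[0.0005,0,0],[0,0,0.11],1],
    [[0.0005,0,0],[0,0,0.17],1],
    [[0.0005,0,0],[0,0,0.23],1],
    [[0.0005,0,0],[0,0,0.28],1],
  ],
  newtons=45,
)

```text
t: 17.0
tcp_pos: [0.5299, 0.0453, 0.1507]
tool_rot: [[-0.87, 0.493, 0.002], [0.493, 0.87, -0.0], [-0.002, 0.001, -1.0]]
contact_force: [1.0, 1.0, 2.5]
gripper_width: 0.0137
finger_force: 45.0
```

Run:
```python
from h import *
s=observe();print(s['contact_force'],s['moment'])
delta((.530,.0456,.1505),166.8-29.8)
```

```text
[0.9588893  0.97232201 2.49663508] [ 0.08496777 -0.14752732  0.12849982]
t 17.0 at [0.5299 0.0453 0.1507] yaw 150.48 F [1.  1.  2.5] w 0.0137 shift [0.0001 0.0002 0.0002] turn [0.001 0.002 0.235] q [ -8.   6. 102.   0.  72. -69.]
```

Emit:
step_arm(
  motion=[
    [[0,0,0],[0,0,0.06],1],
    [[0,0,0],[0,0,0.12],1],
    [[0,0,0],[0,0,0.18],1],
    [[0,0,0],[0,0,0.235],1],
    [[0,0,0],[0,0,0.235],1],
  ],
)

```text
t: 17.62
tcp_pos: [0.5299, 0.0454, 0.1507]
tool_rot: [[-0.733, 0.68, 0.002], [0.68, 0.733, -0.0], [-0.001, 0.001, -1.0]]
contact_force: [1.1, 0.6, 3.0]
gripper_width: 0.0134
finger_force: 45.0
```

Emit:
step_arm(
  motion=[
    [[0,0,0],[0,0,0],1],
    [[0,0,0],[0,0,0],1],
    [[0,0,0],[0,0,0],1],
    [[0,0,0],[0,0,0],1],
    [[0,0,0],[0,0,0],1],
  ],
)

```text
t: 18.25
tcp_pos: [0.5299, 0.0454, 0.1507]
tool_rot: [[-0.733, 0.681, 0.002], [0.681, 0.733, -0.0], [-0.001, 0.001, -1.0]]
contact_force: [3.6, 1.8, 4.4]
gripper_width: 0.0131
finger_force: 45.0
```

Run:
```python
from h import *
s=observe();print(s['contact_force'],s['moment'],s['finger_force'])
delta((.530,.0456,.1505),137)
w=cam('wrist');t=cam('top')
# lid pointers (white specks on flange): expected pixels vs seen; bar line direction in wrist view
a=np.radians(137)
f=w['frame'].astype(int)
for off in range(-12,13,3):
    q=a+np.radians(off); X=(.530+.049*np.cos(q),.0455+.049*np.sin(q),.124); u,v=proj(w,X).round().astype(int); print(off,(u,v),f[v-1:v+2,u-1:u+2].mean().round())
# scoop steel in tray, from top: greyish pixels within tray interior
h=cv2.cvtColor(t['frame'],cv2.COLOR_RGB2HSV)
c=proj(t,(.4805,-.2945,.012)).round().astype(int);m=np.zeros(h.shape[:2],np.uint8)
b=np.array([proj(t,(x,y,.012)) for x,y in((.572,-.205),(.605,-.308),(.391,-.384),(.356,-.28))]).astype(np.int32);cv2.fillConvexPoly(m,b,1)
ys,xs=np.where((m>0)&(h[...,1]<60));q=np.array([onz(t,x,y,.02)[:2] for x,y in zip(xs,ys)]);print(len(q),q.mean(0) if len(q) else '',q.min(0),q.max(0))
```

```text
[3.57343044 1.80157856 4.39276522] [ 0.20193152 -0.71927808  0.17192184] 45.006641149520874
t 18.25 at [0.5299 0.0454 0.1507] yaw 137.1 F [3.6 1.8 4.4] w 0.0131 shift [0.     0.0002 0.0002] turn [0.001 0.001 0.002] q [ -8.   6. 102.   0.  72. -55.]
-12 (np.int64(272), np.int64(147)) 101.0
-9 (np.int64(269), np.int64(146)) 103.0
-6 (np.int64(265), np.int64(146)) 99.0
-3 (np.int64(262), np.int64(146)) 99.0
0 (np.int64(258), np.int64(146)) 218.0
3 (np.int64(255), np.int64(146)) 174.0
6 (np.int64(251), np.int64(146)) 87.0
9 (np.int64(248), np.int64(146)) 86.0
12 (np.int64(244), np.int64(147)) 80.0
373 [ 0.46282202 -0.29939017] [ 0.39910506 -0.33598906] [ 0.56464636 -0.25695898]
```

The lid's pointer is within about 1° of the pulse angle, the spring moment is steady, and the scoop lies inside the tray. I hand in.

```bash
python3 -c "
from bench import job_done
print(job_done())"
```

```text
the job is handed in; nothing more can be done
None
```

The job is handed in, with no verdict returned: the scoop lies in the tray, and the lid is home, twisted about 30° to pulse and still gripped at 45 N; I steered clear of the mug, canister and earbud case but took no final check of them.

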